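# Rinse a crate of dishes: roll it into the bay and hold the self-closing valve at its mark

## Robot

A 6-joint arm with a two-finger parallel gripper is mounted at the origin on the work surface. World frame = base frame: x ahead of the robot, y to its left, z up, the work surface at z = 0. Lengths are in m, angles in rad, forces in N, time in s.
With the tool pointing down it reaches from about 0.25 to 0.725 m from the base axis. Payload 4 kg.
Tool frame: the origin (TCP) lies on the front face of the gripper's body, between the roots of the fingers; the fingertips stand 73 mm ahead of it and the grasp point (between the pads) lies bot.tcp_to_grasp ahead of it (bot.tcp_to_grasp is the distance from the TCP to the grasp point, in m); z points along the fingers, y is the line along which they close (so a half turn about z gives the same grasp; the last joint's range is limited). The gripper opens to 85 mm and grips with 20 to 120 N. Pads are 22 mm wide; open, the fingers measure 114 mm over their backs; the gripper's body (76 mm by 85 mm) begins 54 mm behind the grasp point. The pads swing forward as they close: fully open they stand 13 mm farther back than shut.
Start: joints at [-1.349, 0.241, 0.005, 1.335, 0, 1.571], TCP at [0.11, -0.488, 0.304] pointing down, gripper open.
Joint ranges: [-2.72, 2.72], [-1.05, 1.87], [-1.09, 1.28], [-1.99, 2.15], [-1.42, 1.44], [-3.14, 3.14]. Speed limits (rad/s): [2.79, 2.79, 3.14, 3.14, 3.14, 3.14].

## Interface

Orientations are given as a unit quaternion [x, y, z, w].
In Python, from workcell import bot gives the robot as it stands.
- The arm moves only by the shell command python3 -m jog 'ROWS' [OPENING]. ROWS is JSON, one flat list of numbers, 6 for each row, row after row: the shift along the world's x, y, z scaled (see below), then the turn, a rotation vector about the world's x, y, z scaled (see below). In form: [tx, ty, tz, wx, wy, wz, tx, ty, tz, wx, wy, wz, ...]. A call has 1 to 10 rows; each row is the pose to reach, as a shift and turn from the pose commanded when the call began; what a row does not reach only later rows make up. The controller multiplies each number of a shift by 800 mm and each number of a turn by 2 rad. A row lasts 1/12 s, in which the tool goes at most 41.7 mm and 7.16 degrees, less where a joint would pass 70% of its speed; a pose out of reach is approached as far as the arm can. A call with a number of a shift or a turn outside -1 to 1 is refused whole. A call with a gripper value outside its range is refused whole. OPENING is the opening, from -1 (shut) to 1 (fully open), set as the call begins (- or left out, the last holds). The fingers move at their own pace and stop on an object; the grip force is fixed at half the most. Time passes only in rows, so rows that repeat a pose let the fingers close. It gives the time, the measured TCP pose, the force, the opening and the grip force at its end, in the units of the state.
- bot.get_obs(): the state, without advancing time (a new reading comes with each control period).
- bot.camera(name): name is "scene" or "top" or "wrist"; returns (picture, depth): 420x560x3 uint8, red, green, blue; 420x560 float32, m along the optical axis (not along the pixel's ray), 0 where there is no reading.
- bot.calibration(name): a dict with "intrinsics" (3x3 intrinsics, pixels), "pose" (4x4, takes a point from camera to world coordinates). Camera axes: x right, y up, looking along -z (the intrinsics and any distortion apply to the point x, -y, -z); pixel columns grow to the right and rows downward; lengths in m; the calibration is good to about 2 mm. A picture is of the moment at which its call begins: read the wrist's pose just before it. calibration takes no time and is no camera call; for the wrist camera it gives the pose at the moment of the call.
- bot.job_done(): hands the job in; it is judged then, once.
Trained networks look in the newest picture that a camera, given by its name, has taken for a name from the list of things; names that differ only in an ending like _2 or _b are one class to them, and where a whole thing is asked for, a point or a joint stands for the part that bears it (a point fixed in the world has none). Each returns a list of dicts, best first, with "confidence" (0 to 1); they miss things now and then, are a little off and sometimes report something else, mostly with a low value. They report only what shows in the picture. A call takes as long as a camera call. They do not tell look-alikes from the thing itself.
- bot.find_in(label, camera): "at" ([x, y, z] in m, in the coordinates of the camera as it stood for that picture, good to about 4 mm: the middle of the surface that is visible of it).
- bot.tip_of(label, camera): "at" ([x, y, z] in m, in the coordinates of the camera as it stood for that picture, good to about 4 mm: a listed point, or the origin of a listed thing).
The state is a dict: "clock": time; "joint_pos": joint angles; "joint_vel": joint speeds; "tau": joint torques, N m; "eef_pos": TCP position; "tool_rot": TCP orientation; "ft_force": force on the tool from outside, world axes, zero at the start; "ft_torque": the same for the moment, N m; "grip_width": finger opening in m; "grasp_force": force on a finger pad.
Only numpy, scipy, OpenCV 4.12 (cv2) and the standard library are available. Lean on these libraries where they do the work, as an engineer would, in place of code of your own. Each camera call takes 0.05 s, during which the arm holds its last target. There are 200 camera calls.

## Task

Push the dish crate along the rollers into the rinse bay until it sits right up against the end stop. Only then pull the D-handle of the self-closing rinse valve out until its pointer lines up with the clip on the gauge bar, and keep it there: the program finishes while still holding the handle at that mark. Keep the dishes in the crate and leave the other things on the plank where they are.

Things in the scene. Friction and masses are not known exactly. Their poses are not given: they have to be found in the camera images.
- station: roller track and rinse bay, one fixed unit. Origin on the plank under the middle of the track; x points across it away from the robot, y along it to the end stop, z up. 11 free steel rollers (y = -330 to 120 mm), tops at z = 65 mm; side rails with inner faces at x = +-107 mm, tops at z = 84 mm. A spray pipe runs along y at x = 165, z = 215 mm beside the bay (y = -78 to 270 mm)
- bay (a point): where the crate's centre (point crate_mid) is when the crate sits against the end stop; station axes
- stop (a point): middle of the end stop's face, a steel plate across the track that reaches 122 mm above the plank; station axes. The bay is the stretch of track just before it
- crate_mid (a point): centre of the grey plastic dish crate, half-way up: 200 mm across the track (x), 220 mm along it (y), 90 mm high, open on top, slotted walls 6 mm thick; loose on the rollers, 110 to 230 mm short of the stop. 0.5 to 0.8 kg with its dishes; it rolls with 1 to 2 N of push and stays where it is left
- bowl: blue melamine bowl upside down in the crate, 112 mm across, 52 mm high; origin on its underside
- tumbler: aluminium tumbler upside down in the crate, 66 mm across, 75 mm high; origin on its underside
- pull (a joint): how far the valve's handle is pulled out, m: 0 shut, 0.08 the end of its travel. It slides straight towards the robot side, along the station's -x; a spring pulls it back with about 5 N when shut, 9 to 12 N around the mark and 14 N at the end. It closes by itself when released
- grip (a point): centre of the D-handle's grip, past the end stop at station y = 270 mm: a level black rubber sleeve 18 mm thick, 60 mm long along y, 140 mm above the plank, free from above. 52 mm clear between it and the crosshead behind it (towards +x), side arms 62 mm apart inside; station axes
- pointer (a point): tip of the small steel pointer tab (4 mm thick) on the handle's crosshead, 65 mm behind the grip; moves with the handle; station axes
- mark (a point): inner face of the steel clip with a small brass thumb screw on top, clamped on the gauge bar beside the rod; the clip is 10 mm wide along x and this point is in the middle of that. The handle is at the mark when the pointer has the same station-x as this point: 35 to 60 mm of pull, different each time; station axes
- plate: white enamel tin plate, 170 mm across, 18 mm high, lying on the plank below the handle; a bystander, origin under its middle
- mug: white enamel mug, 76 mm across, 78 mm high, standing in front of the track; a bystander, origin under its middle
- brush: wooden dish brush, 230 mm long, 36 mm high, lying past the loading end of the track; a bystander, origin mid-length
- jar: glass jar with an aluminium screw cap, 66 mm across, 80 mm high, standing in front of the track; a bystander, origin under its middle
- pot: small aluminium pot, 100 mm across, 70 mm high, standing past the loading end of the track; a bystander, origin under its middle
- ladle: stainless steel ladle, 350 mm long, lying on the plank beyond the valve; a bystander, origin mid-length
Mind the look-alikes: they are no part of the job. Leave any brown, green or orange look-alike of the tumbler alone.

How it is judged:
On the way, in this order (a step that is already met when the one before it is completed fails the run):
1. the crate sits against the end stop with the valve still shut (y of crate_mid in the frame of bay above -0.008 m and distance between crate_mid and bay below 0.025 m and linear speed of crate below 0.02 m/s and value of joint pull below 0.015 m), for 0.3 s.
2. the handle is held out at the mark (x of pointer in the frame of mark between -0.006 and 0.006 m and contact force between the fingers and pull above 2 N), for 0.5 s.
At the end, for the whole second after the job is handed in: the crate stands within 8 mm of the end stop, at rest, with bowl and tumbler in it; the robot's fingers hold the valve handle (contact force over 2 N) with the pointer within 6 mm of the clip's middle (all of step 2 and y of crate_mid in the frame of bay above -0.008 m and distance between crate_mid and bay below 0.025 m and x of bowl in the frame of crate_mid between -0.1 and 0.1 m and y of bowl in the frame of crate_mid between -0.11 and 0.11 m and z of each of bowl, tumbler in the frame of crate_mid below 0 m and x of tumbler in the frame of crate_mid between -0.1 and 0.1 m and y of tumbler in the frame of crate_mid between -0.11 and 0.11 m and linear speed of crate below 0.02 m/s); the arm keeps its last pose, push and grip.
It fails at once if the valve is opened (over 15 mm) while the crate is not in the bay (value of joint pull above 0.015 m and y of crate_mid in the frame of bay below -0.015 m).
It fails at once if the crate is tipped (angle between crate_mid's own z axis and vertical above 0.25 rad).
It fails at once if a bystander is moved by more than 30 mm (distance of any of plate, mug, brush, jar, pot, ladle from where it was at the start of the episode above 0.03 m).
It also fails if it takes over 48 s, if anything falls off the work surface, if the arm or the gripper's body presses on something with over 40 N, if the wrist force passes 120 N, or if a joint passes its speed limit or range.

## Working session

There is one attempt and no reset: what is moved stays moved. The work goes in short steps, Python scripts to look and compute and a shell command to move; the robot and the scene stay as the last step left them, time stands still between calls to the robot, and variables do not carry over. Pictures are saved under pics/ and viewed, at most 10 in all, crops included, and the job is handed in when it is done.

```bash
mkdir -p pics; cat > h.py <<'E'
import numpy as np, cv2
from workcell import bot
def shot(c,n):
    im,d=bot.camera(c); cv2.imwrite(f'pics/{n}.png',im[:,:,::-1]); return im,d
def w(c,p):
    T=np.array(bot.calibration(c)['pose']); return T[:3,:3]@np.array(p)+T[:3,3]
def px(c,P):
    C=bot.calibration(c);T=np.linalg.inv(np.array(C['pose']));K=np.array(C['intrinsics'])
    q=T[:3,:3]@np.array(P)+T[:3,3]; u=K@[q[0],-q[1],-q[2]]; return u[:2]/u[2]
def unproj(c,u,v,d):
    K=np.array(bot.calibration(c)['intrinsics']); a=np.linalg.inv(K)@[u,v,1]*d
    return w(c,[a[0],-a[1],-a[2]])
E
python3 - <<'E'
from h import *
np.set_printoptions(precision=3,suppress=True)
for c in('scene','top'):
    shot(c,c+'0')
    for l in['station','bay','stop','crate_mid','grip','pointer','mark','bowl','tumbler','mug','jar','plate']:
        for r in bot.tip_of(l,c)[:3]:
            P=w(c,r['at']); print(c,l,round(r['confidence'],2),P,px(c,P).round())
o=bot.get_obs();print(o['clock'],o['tool_rot'],o['grip_width'],bot.tcp_to_grasp)
E
```

```text
scene station 0.55 [ 0.567  0.068 -0.001] [304. 233.]
scene bay 0.96 [0.563 0.116 0.111] [315. 219.]
scene stop 0.83 [0.559 0.226 0.096] [337. 252.]
scene crate_mid 0.61 [ 0.577 -0.087  0.114] [277. 173.]
scene grip 0.86 [0.501 0.332 0.144] [381. 263.]
scene pointer 0.69 [0.563 0.387 0.144] [372. 290.]
scene mark 0.4 [0.511 0.386 0.144] [390. 281.]
scene tumbler 0.93 [ 0.858 -0.052  0.003] [196. 239.]
scene tumbler 0.76 [ 0.781 -0.11  -0.003] [214. 218.]
scene tumbler 0.74 [ 0.808 -0.236 -0.002] [191. 193.]
scene mug 0.61 [ 0.404 -0.203  0.001] [309. 159.]
scene jar 0.73 [ 0.395 -0.043 -0.001] [335. 189.]
top station 0.85 [ 0.57   0.068 -0.001] [264. 225.]
top bay 0.73 [0.566 0.119 0.109] [243. 226.]
top stop 0.76 [0.56  0.224 0.098] [206. 229.]
top crate_mid 0.69 [ 0.576 -0.087  0.109] [318. 220.]
top grip 0.74 [0.559 0.228 0.097] [205. 230.]
top grip 0.69 [0.564 0.122 0.109] [242. 227.]
top grip 0.62 [0.508 0.336 0.143] [162. 250.]
top pointer 0.72 [0.568 0.391 0.141] [141. 228.]
top mark 0.38 [0.511 0.388 0.145] [142. 249.]
top mark 0.2 [0.436 0.344 0.001] [171. 273.]
top bowl 0.94 [ 0.553 -0.047  0.072] [304. 229.]
top bowl 0.45 [0.561 0.224 0.097] [206. 229.]
top tumbler 0.91 [ 0.81  -0.231  0.004] [362. 142.]
top tumbler 0.77 [ 0.857 -0.056 -0.003] [303. 128.]
top tumbler 0.75 [0.82  0.072 0.002] [260. 141.]
top mug 0.93 [ 0.408 -0.202  0.001] [357. 278.]
top jar 0.75 [ 0.398 -0.039  0.004] [302. 283.]
top jar 0.69 [0.562 0.228 0.097] [205. 229.]
top plate 0.74 [0.436 0.347 0.002] [170. 273.]
top plate 0.55 [ 0.572  0.067 -0.001] [264. 224.]
1.3 [ 0.994  0.111 -0.    -0.   ] 0.0851287616820106 0.0539
```

View pics/top0.png

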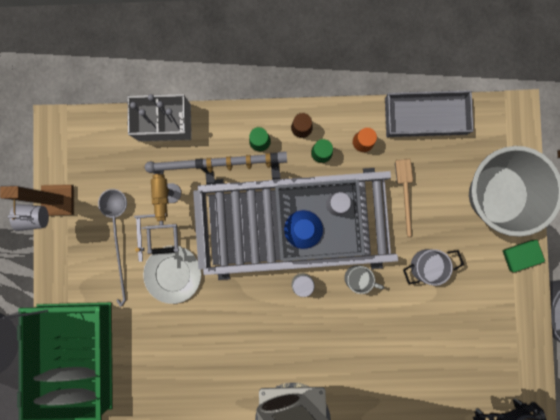

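View pics/scene0.png

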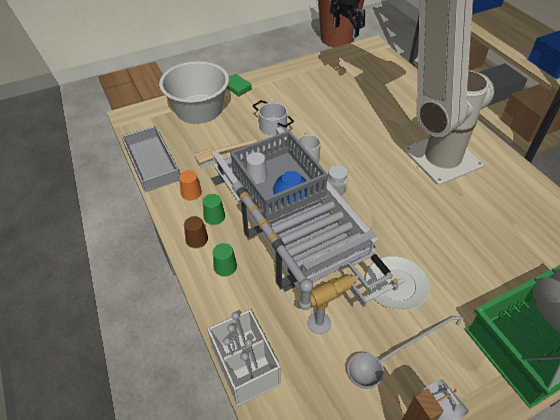

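The top view shows the crate with the blue bowl (304,229) and the aluminium tumbler (341,203). The valve handle is at (162,250), with the clip at about (141,249) on the gauge bar. The tumbler look-alikes are at (259,139), (302,125), (322,151) and (366,139), all green, brown or orange and outside the crate, so I leave them alone. First I'll move behind the crate.

```bash
python3 -m jog '[0.594,0.31,0,0,0,0.703,0.594,0.31,0,0,0,0.703,0.594,0.31,0,0,0,0.703,0.594,0.31,0,0,0,0.703,0.594,0.31,0,0,0,0.703,0.594,0.31,0,0,0,0.703,0.594,0.31,0,0,0,0.703,0.594,0.31,0,0,0,0.703,0.594,0.31,0,0,0,0.703,0.594,0.31,0,0,0,0.703]'; python3 - <<'E'
from h import *
from scipy.spatial.transform import Rotation as R
o=bot.get_obs();print(o['clock'],o['eef_pos'],R.from_quat(o['tool_rot']).as_matrix().round(3))
E
```

```text
clock: 2.13
eef_pos: [0.4811, -0.2936, 0.304]
tool_rot: [0.739, 0.674, 0.0, 0.0]
ft_force: [-0.6, -1.4, -0.4]
grip_width: 0.0854
grasp_force: 0.0
2.1333 [ 0.48105666 -0.29363065  0.3040423 ] [[ 0.092  0.996  0.   ]
 [ 0.996 -0.092 -0.   ]
 [-0.     0.    -1.   ]]
```

```bash
python3 -m jog '[0.13,0.067,0,0,0,0.075,0.13,0.067,0,0,0,0.075,0.13,0.067,0,0,0,0.075,0.13,0.067,0,0,0,0.075,0.13,0.067,0,0,0,0.075]'; python3 - <<'E'
from h import *
from scipy.spatial.transform import Rotation as R
np.set_printoptions(precision=3,suppress=True)
o=bot.get_obs();print(o['clock'],o['eef_pos'],R.from_quat(o['tool_rot']).as_matrix().round(3))
shot('wrist','w1')
for l in['crate_mid','bowl','tumbler','station']:
    for r in bot.tip_of(l,'wrist')[:2]: print(l,round(r['confidence'],2),w('wrist',r['at']))
E
```

```text
clock: 2.55
eef_pos: [0.5847, -0.2399, 0.3026]
tool_rot: [0.688, 0.726, -0.0, -0.001]
ft_force: [-0.6, -0.3, 1.0]
grip_width: 0.0854
grasp_force: 0.0
2.55 [ 0.585 -0.24   0.303] [[-0.054  0.999 -0.002]
 [ 0.999  0.054  0.   ]
 [ 0.001 -0.002 -1.   ]]
tumbler 0.94 [ 0.62  -0.143  0.074]
tumbler 0.87 [ 0.805 -0.231  0.001]
```

View pics/w1.png

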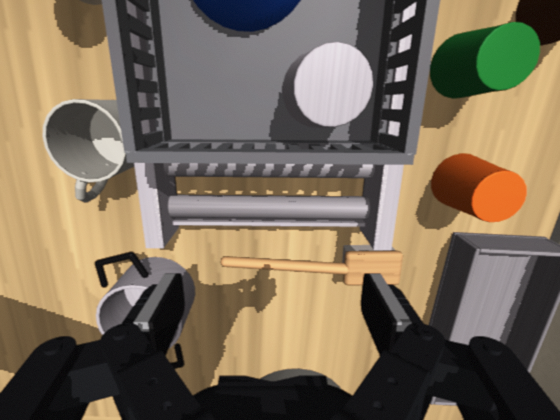

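The wrist view shows the crate's rear rim from (120,158) to (412,158), with the fingers behind the loading end of the track. I'll measure the rim and rails.

```bash
python3 - <<'E'
from h import *
np.set_printoptions(precision=4,suppress=True)
im,d=bot.camera('wrist')
for u,v in[(140,158),(270,158),(400,158),(200,157),(350,157),(155,235),(385,240),(270,208),(122,120),(410,120)]:
    print(u,v,unproj('wrist',u,v,float(np.median(d[v-1:v+2,u-1:u+2]))))
E
```

```text
140 158 [ 0.487  -0.1994  0.1554]
270 158 [ 0.5782 -0.1948  0.1558]
400 158 [ 0.6694 -0.1903  0.1556]
200 157 [ 0.5292 -0.1965  0.1558]
350 157 [ 0.6343 -0.1913  0.1553]
155 235 [ 0.4661 -0.2903  0.0845]
385 240 [ 0.6989 -0.2841  0.085 ]
270 208 [ 0.5809 -0.2623  0.0654]
122 120 [ 0.4402 -0.1803  0.0744]
410 120 [ 0.6718 -0.1645  0.1546]
```

```bash
python3 -m jog '[0,0,-0.163,0,0,0,0,0,-0.163,0,0,0,0,0,-0.163,0,0,0,0,0,-0.163,0,0,0,0,0,-0.163,0,0,0,-0.001,0.025,-0.163,0,0,0,-0.002,0.035,-0.163,0,0,0,-0.002,0.042,-0.163,0,0,0,-0.003,0.05,-0.163,0,0,0,-0.003,0.06,-0.163,0,0,0]'; python3 -m jog '[-0.001,0.012,0,0,0,0,-0.001,0.024,0,0,0,0,-0.002,0.036,0,0,0,0,-0.002,0.048,0,0,0,0,-0.003,0.06,0,0,0,0,-0.004,0.072,0,0,0,0,-0.004,0.084,0,0,0,0,-0.005,0.096,0,0,0,0,-0.005,0.108,0,0,0,0,-0.006,0.12,0,0,0,0]'; python3 - <<'E'
from h import *
np.set_printoptions(precision=3,suppress=True)
for c in('scene','top'):
    shot(c,c+'1')
    for l in['stop','bay','crate_mid','bowl','tumbler']:
        for r in bot.tip_of(l,c)[:1]: print(c,l,round(r['confidence'],2),w(c,r['at']))
E
```

```text
clock: 3.68
eef_pos: [0.5822, -0.1943, 0.1761]
tool_rot: [0.689, 0.725, 0.001, 0.003]
ft_force: [1.4, -2.4, 2.9]
grip_width: 0.0853
grasp_force: 1.1
clock: 4.52
eef_pos: [0.577, -0.0965, 0.1749]
tool_rot: [0.688, 0.725, 0.001, 0.001]
ft_force: [1.2, -1.8, 6.0]
grip_width: 0.0856
grasp_force: 0.0
scene stop 0.86 [0.558 0.224 0.096]
scene bay 0.76 [0.566 0.114 0.108]
scene crate_mid 0.57 [0.572 0.018 0.109]
scene bowl 0.56 [0.547 0.06  0.072]
scene tumbler 0.91 [ 0.781 -0.111 -0.003]
top stop 0.68 [0.561 0.226 0.098]
top bay 0.65 [0.565 0.117 0.111]
top crate_mid 0.76 [0.57  0.03  0.112]
top bowl 0.93 [0.55  0.069 0.073]
top tumbler 0.96 [ 0.815 -0.232  0.002]
```

```bash
python3 -m jog '[-0.001,0.012,0,0,0,0,-0.001,0.024,0,0,0,0,-0.002,0.036,0,0,0,0,-0.002,0.048,0,0,0,0,-0.003,0.06,0,0,0,0,-0.003,0.07,0,0,0,0,-0.004,0.08,0,0,0,0,-0.004,0.088,0,0,0,0,-0.005,0.094,0,0,0,0,-0.005,0.1,0,0,0,0]'; python3 -m jog '[0,0.006,0,0,0,0,0,0.012,0,0,0,0,0,0.016,0,0,0,0]'
```

```text
clock: 5.95
eef_pos: [0.5721, -0.0167, 0.1736]
tool_rot: [0.689, 0.725, -0.0, 0.0]
ft_force: [-0.5, -1.4, 1.1]
grip_width: 0.0852
grasp_force: 0.0
clock: 6.2
eef_pos: [0.5721, -0.0042, 0.1735]
tool_rot: [0.689, 0.725, -0.0, -0.0]
ft_force: [-2.6, -7.0, 2.8]
grip_width: 0.0855
grasp_force: 0.0
```

```bash
python3 -m jog '[0,0.003,0,0,0,0,0,0.005,0,0,0,0,0,0.005,0,0,0,0,0,0.005,0,0,0,0,0,0.005,0,0,0,0]'; python3 - <<'E'
from h import *
np.set_printoptions(precision=3,suppress=True)
for c in('scene','top'):
    im,d=shot(c,c+'2')
    for l in['stop','bay','crate_mid']:
        for r in bot.tip_of(l,c)[:1]: print(c,l,round(r['confidence'],2),w(c,r['at']))
im=cv2.imread('pics/top2.png');cv2.imwrite('pics/top2c.png',cv2.resize(im[140:310,110:310],None,fx=3.5,fy=3.5,interpolation=2))
E
```

```text
clock: 6.62
eef_pos: [0.5718, -0.0037, 0.1736]
tool_rot: [0.69, 0.724, -0.003, 0.002]
ft_force: [-2.2, -10.9, 2.0]
grip_width: 0.0857
grasp_force: 0.0
scene stop 0.81 [0.558 0.227 0.095]
scene crate_mid 0.74 [0.565 0.114 0.107]
top stop 0.67 [0.56  0.23  0.097]
top crate_mid 0.74 [0.566 0.116 0.111]
```

View pics/top2c.png

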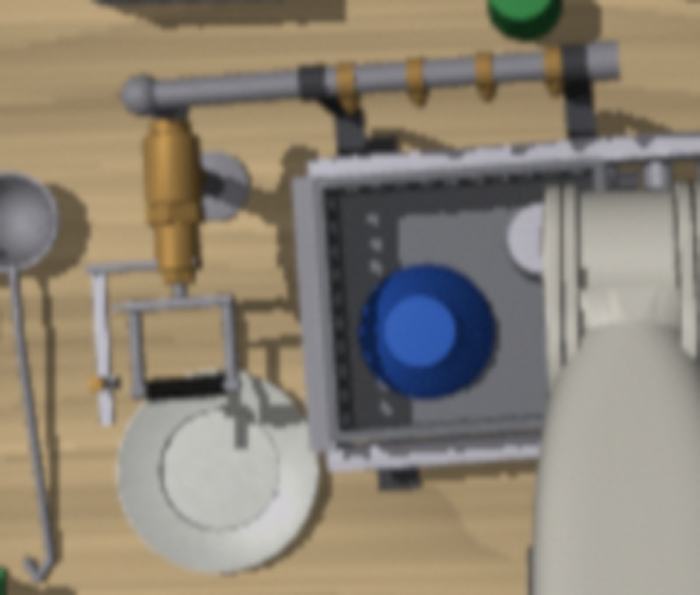

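The crate sits against the end stop, with its front at crop (330,300). Bowl and tumbler are inside. The clip with the brass screw is at crop (103,383), the grip at (187,386) and the pointer near (125,308). It is the only clip on the gauge bar. I'll back off and go to the handle.

```bash
python3 -m jog '[0,-0.02,0,0,0,0,0,-0.025,0.05,0,0,0,0,-0.025,0.1,0,0,0,0,-0.025,0.15,0,0,0,0,-0.025,0.175,0,0,0,-0.078,0.38,0.18,0,0,0,-0.078,0.38,0.18,0,0,0,-0.078,0.38,0.18,0,0,0,-0.078,0.38,0.18,0,0,0,-0.078,0.38,0.18,0,0,0]'; python3 -m jog '[-0.025,0.15,0,0,0,0,-0.025,0.15,0,0,0,0,-0.025,0.15,0,0,0,0,-0.025,0.15,0,0,0,0]' 0.2; python3 - <<'E'
from h import *
np.set_printoptions(precision=4,suppress=True)
shot('wrist','w2')
for l in['grip','pointer','mark','pull','stop']:
    for r in bot.tip_of(l,'wrist')[:2]:
        P=w('wrist',r['at']);print(l,round(r['confidence'],2),P,px('wrist',P).round())
E
```

```text
clock: 7.85
eef_pos: [0.5321, 0.1859, 0.3163]
tool_rot: [0.689, 0.725, 0.001, -0.0]
ft_force: [0.1, 0.0, 0.3]
grip_width: 0.0851
grasp_force: 0.0
clock: 8.18
eef_pos: [0.5107, 0.311, 0.3154]
tool_rot: [0.686, 0.728, 0.001, -0.002]
ft_force: [-0.2, -0.5, 0.8]
grip_width: 0.0514
grasp_force: 0.0
grip 0.91 [0.5088 0.331  0.1377] [271. 180.]
pointer 0.62 [0.5684 0.3827 0.1438] [354. 116.]
mark 0.74 [0.5085 0.3804 0.1423] [272. 113.]Traceback (most recent call last):
  File "<stdin>", line 5, in <module>
ValueError: it knows: bay, bowl, brush, crate_mid, grip, jar, ladle, mark, mug, plate, pointer, pot, station, stop, tumbler
```

View pics/w2.png

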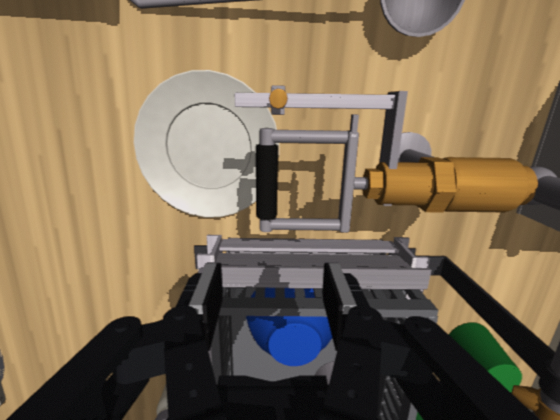

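Clip at (278,100), pointer tip at (354,118), grip sleeve at (267,182). I'll measure them with depth.

```bash
python3 - <<'E'
from h import *
np.set_printoptions(precision=4,suppress=True)
im,d=bot.camera('wrist')
for n,u,v in[('grip',267,160),('grip',267,205),('gripL',259,182),('gripR',275,182),('ptr',354,119),('ptr',354,124),('clip',278,110),('clipL',273,111),('clipR',283,111),('bar',250,100),('bar',380,101),('screw',278,97),('cross',349,180),('armA',310,137),('armB',310,224),('stopL',240,243),('stopR',380,246)]:
    print(n,unproj('wrist',u,v,float(np.median(d[v-1:v+2,u-1:u+2]))))
m=im[85:140,240:380,::-1]; cv2.imwrite('pics/w2c.png',cv2.resize(m,None,fx=5.5,fy=5.5,interpolation=2))
E
```

```text
grip [0.5065 0.346  0.1489]
grip [0.5082 0.3102 0.1496]
gripL [0.5011 0.3284 0.1486]
gripR [0.5137 0.3275 0.1421]
ptr [0.5688 0.3792 0.148 ]
ptr [0.5694 0.3756 0.1476]
clip [0.5157 0.3793 0.0014]
clipL [0.5099 0.3779 0.0012]
clipR [0.5216 0.3785 0.0006]
bar [0.4834 0.3887 0.0134]
bar [0.6336 0.3952 0.0011]
screw [0.5123 0.3915 0.1489]
cross [0.5711 0.3335 0.1481]
armA [0.556  0.3503 0.0009]
armB [0.5661 0.238  0.0012]
stopL [0.4782 0.2278 0.0479]
stopR [0.6602 0.215  0.0103]
```

View pics/w2c.png

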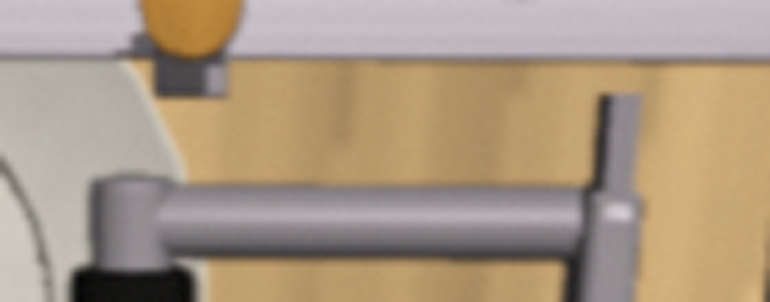

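```bash
python3 - <<'E'
from h import *
np.set_printoptions(precision=4,suppress=True)
im,d=bot.camera('wrist')
def at(u,v,z):
    a=unproj('wrist',u,v,.1);b=unproj('wrist',u,v,.5);return a+(b-a)*(z-a[2])/(b[2]-a[2])
print(d[94:104,275], d[100:112,353], d[99,[245,330]])
p=at(353.1,104,.147)
for z in(.135,.145): c=at(274.8,99.5,z);print(p,c,(c-p)@[.9986,.052,0])
print(at(235,100,.14),at(390,103,.14),bot.get_obs()['eef_pos'])
E
```

```text
[0.2114 0.2247 0.2245 0.2236 0.2239 0.225  0.2232 0.2246 0.365  0.3656] [0.364  0.2238 0.226  0.2262 0.2263 0.2272 0.2261 0.2266 0.2267 0.228
 0.2285 0.2267] [0.3516 0.3639]
[0.5673 0.3891 0.147 ] [0.5105 0.3895 0.135 ] -0.05669108119613668
[0.5673 0.3891 0.147 ] [0.5104 0.3894 0.145 ] -0.056776895903247186
[0.4809 0.3876 0.14  ] [0.5964 0.3913 0.14  ] [0.5131 0.3028 0.3161]
```

```bash
python3 -m jog '[-0.009,0.038,0,0,0,0,-0.009,0.038,0,0,0,0,-0.009,0.038,-0.03,0,0,0,-0.009,0.038,-0.06,0,0,0,-0.009,0.038,-0.09,0,0,0,-0.009,0.038,-0.12,0,0,0,-0.009,0.038,-0.14,0,0,0,-0.009,0.038,-0.153,0,0,0,-0.009,0.038,-0.153,0,0,0,-0.009,0.038,-0.153,0,0,0]'; python3 -m jog '[0,0,0,0,0,0,0,0,0,0,0,0,0,0,0,0,0,0,0,0,0,0,0,0,0,0,0,0,0,0,0,0,0,0,0,0]' -1
```

```text
clock: 9.32
eef_pos: [0.506, 0.3336, 0.1938]
tool_rot: [0.689, 0.724, -0.0, -0.0]
ft_force: [0.4, 0.6, 0.9]
grip_width: 0.0512
grasp_force: 0.0
clock: 9.82
eef_pos: [0.5045, 0.3347, 0.1954]
tool_rot: [0.689, 0.725, 0.0, -0.001]
ft_force: [-4.8, -0.8, 5.8]
grip_width: 0.0159
grasp_force: 58.5
```

```bash
python3 -m jog '[-0.01,-0.0005,0,0,0,0,-0.02,-0.001,0,0,0,0,-0.03,-0.0015,0,0,0,0,-0.04,-0.002,0,0,0,0,-0.05,-0.0025,0,0,0,0,-0.06,-0.003,0,0,0,0,-0.066,-0.0035,0,0,0,0,-0.07,-0.0035,0,0,0,0,-0.07,-0.0035,0,0,0,0]'; python3 - <<'E'
from h import *
np.set_printoptions(precision=4,suppress=True)
u=np.array([.9986,.05,0])
for c in('wrist','top','scene'):
    im,d=shot(c,c+'3');q={}
    for l in['pointer','mark','grip','crate_mid']:
        for r in bot.tip_of(l,c)[:1]:
            P=w(c,r['at']);q[l]=P;print(c,l,round(r['confidence'],2),P,px(c,P).round())
    if 'pointer' in q and 'mark' in q: print('dx',(q['pointer']-q['mark'])@u)
im=cv2.imread('pics/wrist3.png');cv2.imwrite('pics/w3c.png',cv2.resize(im,None,fx=1.4,fy=1.4,interpolation=2))
o=bot.get_obs();print(o['eef_pos'],o['ft_force'],o['clock'])
E
```

```text
clock: 10.57
eef_pos: [0.4528, 0.3323, 0.1955]
tool_rot: [0.689, 0.725, 0.004, 0.003]
ft_force: [9.5, 0.6, -2.3]
grip_width: 0.0163
grasp_force: 58.9
wrist pointer 0.7 [0.5156 0.386  0.1461] [434. 193.]
wrist mark 0.92 [0.5073 0.3883 0.1407] [409. 183.]
wrist grip 0.63 [0.4585 0.3326 0.1405] [283. 294.]
dx 0.008255591156211778
top pointer 0.89 [0.5178 0.3878 0.141 ] [143. 246.]
top mark 0.36 [0.5105 0.3868 0.1482] [142. 249.]
top grip 0.89 [0.4594 0.333  0.1452] [163. 268.]
top crate_mid 0.94 [0.5663 0.1163 0.112 ] [244. 226.]
dx 0.007341694866272515
scene pointer 0.96 [0.5157 0.3812 0.1444] [388. 281.]
scene mark 0.59 [0.5111 0.3855 0.1458] [391. 281.]
scene grip 0.9 [0.4502 0.3307 0.1448] [398. 255.]
scene crate_mid 0.82 [0.5672 0.1139 0.108 ] [313. 220.]
dx 0.004453188691612042
[0.4534 0.3323 0.1955] [10.      0.0015 -1.9019] 11.3167
```

View pics/w3c.png

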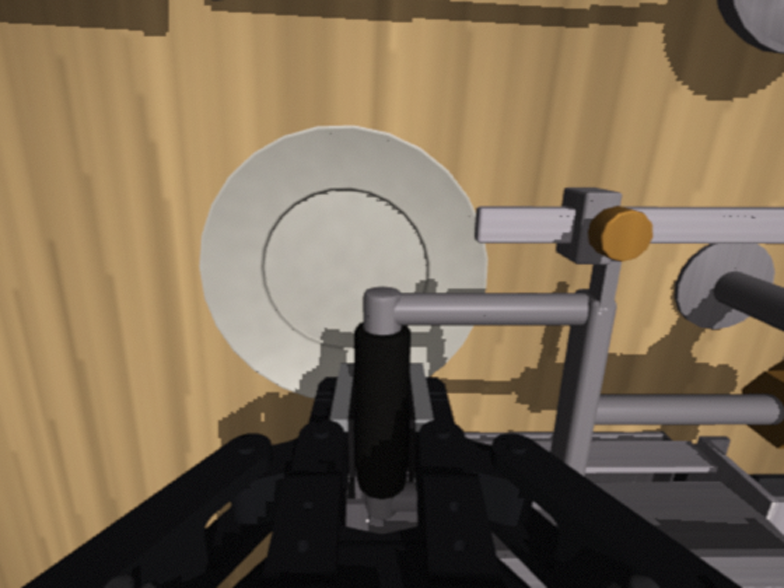

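The clip's top is at crop about (600,225) with the pointer tab at (607,280), still a few mm towards +x. Pull about 5.5 mm more.

```bash
python3 -m jog '[-0.004,0,0,0,0,0,-0.007,-0.0004,0,0,0,0,-0.007,-0.0004,0,0,0,0,-0.007,-0.0004,0,0,0,0]'; python3 - <<'E'
from h import *
np.set_printoptions(precision=4,suppress=True)
u=np.array([.9986,.05,0]);D=[]
for c in('wrist','top','scene')*2:
    im,d=shot(c,c+'4');q={}
    for l in['pointer','mark','crate_mid']:
        for r in bot.tip_of(l,c)[:1]: q[l]=w(c,r['at'])
    if 'pointer' in q and 'mark' in q: print(c,'dx',(q['pointer']-q['mark'])@u,q.get('crate_mid'))
im,d=bot.camera('wrist');print(px('wrist',[.511,.388,.14]))
def at(u,v,z):
    a=unproj('wrist',u,v,.1);b=unproj('wrist',u,v,.5);return a+(b-a)*(z-a[2])/(b[2]-a[2])
x,y=370,110
cv2.imwrite('pics/w4c.png',cv2.resize(im[y:y+120,x:x+150,::-1],None,fx=5,fy=5,interpolation=2))
o=bot.get_obs();print(o['eef_pos'],o['ft_force'],o['clock'])
E
```

```text
clock: 11.65
eef_pos: [0.448, 0.3321, 0.1955]
tool_rot: [0.689, 0.724, 0.005, 0.003]
ft_force: [11.5, 1.4, -2.8]
grip_width: 0.0162
grasp_force: 58.9
wrist dx 0.0016980873296810204 [0.4524 0.3315 0.1412]
top dx 0.0048959074601388815 [0.569  0.1171 0.1124]
scene dx -0.0018953394901458998 [0.5675 0.1146 0.1107]
wrist dx 0.005843495896884855 None
top dx -0.0003603343155951385 [0.5666 0.1168 0.1136]
scene dx 0.0012019873821217384 [0.5645 0.1144 0.1067]
[428.8375 184.1728]
[0.4481 0.3321 0.1955] [10.8347  1.2577 -3.129 ] 12.9
```

View pics/w4c.png

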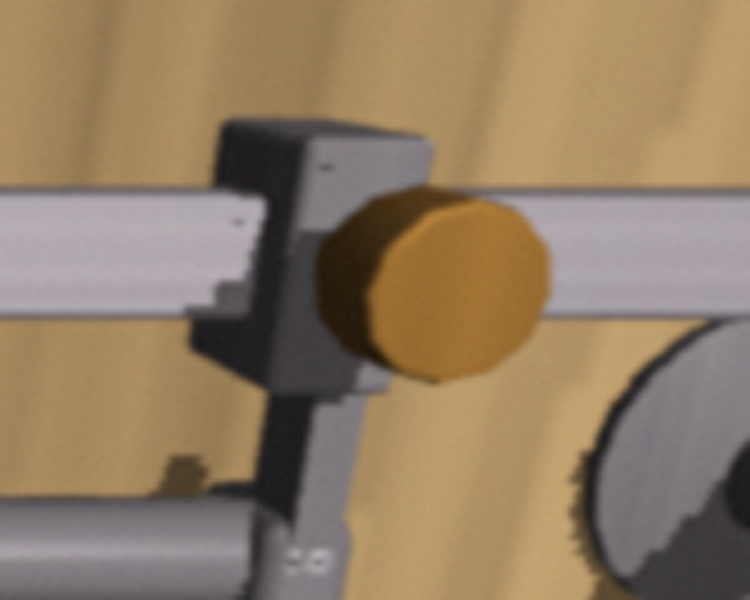

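The pointer tab (crop 312–365, v 400) sits about 1 mm right of the clip's middle (270–390, v 390). A small trim and a hold, then hand in.

```bash
python3 -m jog '[-0.0015,0,0,0,0,0,-0.0015,0,0,0,0,0,-0.0015,0,0,0,0,0,-0.0015,0,0,0,0,0,-0.0015,0,0,0,0,0,-0.0015,0,0,0,0,0,-0.0015,0,0,0,0,0,-0.0015,0,0,0,0,0]' && python3 -c "
from workcell import bot
print(bot.job_done())"
```

```text
clock: 13.57
eef_pos: [0.447, 0.3321, 0.1955]
tool_rot: [0.689, 0.724, 0.005, 0.003]
ft_force: [10.2, 1.0, -3.1]
grip_width: 0.0162
grasp_force: 58.9
the job is handed in; nothing more can be done
None
```

I handed the job in at about 13.6 s, with the crate against the end stop, bowl and tumbler last seen inside it, and the gripper holding the valve handle with the pointer within about 1 mm of the clip's middle by my estimate; the hand-in returned no verdict.

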